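# Nest the loose mixing pots back on their stacks

### The job

Two tapered mixing pots, one large and one small, have been left standing about on the paint-mixing bench. Lower each into the top of the stack of its own size, without dropping it, and press it down lightly until its rim stands as far above the rim below as the other rims in that stack do, about 35 mm; stop there, for pushed much deeper they wedge and jam. Let go with both stacks standing upright, and leave the other things on the bench where they are.

Things in the scene. Friction and masses are not known exactly. Their poses are not given: they have to be found in the camera images.
- large_pot: Loose grey plastic mixing pot of the large size, open at the top: 115 mm tall, straight collar at the top 66 mm in outer diameter and 14 mm high (the place to grip it, from above across the collar), below it a cone that tapers to 45 mm at the base; wall 3.5 mm; about 70 g. Origin: centre of the underside; z up through the mouth. It starts upright, with any yaw (it is round).
- large_stack: Stack of 2 nested large pots, one loose thing standing on the bench: 150 mm tall, 45 mm across at the foot; the mouth is 56 mm wide inside and narrows with the pot's taper; rims 35 mm apart. Origin: centre of the underside, z up. A large pot well nested in it has its underside 70 mm above this origin.
- large_pot_rim (a point): Centre of the loose large pot's mouth, level with its rim, 115 mm above its underside.
- large_stack_rim (a point): Centre of the mouth of the large stack's top pot, level with its rim, 150 mm above the bench. A large pot lowered in touches the walls, and rests, when its rim is about 42 mm above this; pressed, it goes deeper against rising resistance: rim about 35 mm above at 8 N, 30 mm at 13 N. Friction holds it where it is left, give or take 1 mm.
- small_pot: Loose grey plastic mixing pot of the small size, open at the top: 95 mm tall, straight collar at the top 54 mm in outer diameter and 12 mm high (the place to grip it, from above across the collar), below it a cone that tapers to 36 mm at the base; wall 3.5 mm; about 45 g. Origin: centre of the underside; z up through the mouth. It starts upright, with any yaw (it is round).
- small_stack: Stack of 3 nested small pots, one loose thing standing on the bench: 165 mm tall, 36 mm across at the foot; the mouth is 44 mm wide inside and narrows with the pot's taper; rims 35 mm apart. Origin: centre of the underside, z up. A small pot well nested in it has its underside 105 mm above this origin.
- small_pot_rim (a point): Centre of the loose small pot's mouth, level with its rim, 95 mm above its underside.
- small_stack_rim (a point): Centre of the mouth of the small stack's top pot, level with its rim, 165 mm above the bench. A small pot lowered in touches the walls, and rests, when its rim is about 42 mm above this; pressed, it goes deeper against rising resistance: rim about 35 mm above at 8 N, 30 mm at 13 N. Friction holds it where it is left, give or take 1 mm.
- wash_bottle: Bystander. White squeeze bottle, 68 mm in diameter, 210 mm tall, with a red cap and bent spout. Origin: centre of the underside.
- tin: Bystander. Closed steel paint tin with a paper band, 89 mm in diameter, 100 mm tall. Origin: centre of the underside.
- tape: Bystander. Roll of masking tape lying flat, 84 mm in diameter, 24 mm high. Origin: centre of the underside.
- sanding_block: Bystander. Dark sanding block, 110 x 50 mm, 38 mm high, long side along its x. Origin: centre of the underside.
- filling_knife: Bystander. Filling knife lying flat, wooden handle to its -x, steel blade to +x, 200 x 50 mm, 16 mm high; origin where handle and blade meet.
- flat_brush: Bystander. Flat paint brush lying down, wooden handle to its -x, 190 x 46 mm, 15 mm high; origin near the ferrule.
Mind the look-alikes: they are no part of the job. Leave any blue or purple look-alike of the large_stack alone.

How it is judged:
At the end, for the whole second after the job is handed in: Each pot sits in the stack of its own size, rim 30 to 40 mm above the rim below, within 8 mm and 0.06 rad of the stack's axis; both stacks stand on the bench within 0.06 rad of upright; all four are at rest (z of large_pot in the frame of large_stack between 0.065 and 0.075 m and horizontal distance between large_pot and large_stack below 0.008 m and angle between the z axis of large_pot and the z axis of large_stack, either way round below 0.06 rad and angle between each of large_stack, small_stack's own z axis and vertical below 0.06 rad and height (world z) of each of large_stack, small_stack below 0.008 m and linear speed of each of large_pot, large_stack, small_pot, small_stack below 0.02 m/s and z of small_pot in the frame of small_stack between 0.1 and 0.11 m and horizontal distance between small_pot and small_stack below 0.008 m and angle between the z axis of small_pot and the z axis of small_stack, either way round below 0.06 rad); the robot touches nothing.
It fails at once if a pot is wedged: pressed in until its rim is less than 27 mm above the rim below ((z of large_pot in the frame of large_stack between 0.037 and 0.062 m and horizontal distance between large_pot and large_stack below 0.012 m) or (z of small_pot in the frame of small_stack between 0.072 and 0.097 m and horizontal distance between small_pot and small_stack below 0.012 m)).
It fails at once if a pot is dropped: it falls free faster than 0.6 m/s (a fall of about 20 mm) ((linear speed of large_pot above 0.6 m/s and contact force between the fingers and large_pot below 0.05 N) or (linear speed of small_pot above 0.6 m/s and contact force between the fingers and small_pot below 0.05 N)).
It fails at once if a stack is knocked over (tilted past 0.5 rad) (angle between any of large_stack, small_stack's own z axis and vertical above 0.5 rad).
It fails at once if another thing on the bench is shifted by more than 40 mm (distance of any of wash_bottle, tin, tape, sanding_block, filling_knife, flat_brush from where it was at the start of the episode above 0.04 m).
It also fails if it takes over 62 s, if anything falls off the work surface, if the arm or the gripper's body presses on something with over 40 N, if the wrist force passes 120 N, or if a joint passes its speed limit or range.

### The arm

A 7-joint arm with a two-finger parallel gripper is mounted at the origin on the work surface. World frame = base frame: x ahead of the robot, y to its left, z up, the work surface at z = 0. Lengths are in m, angles in rad, forces in N, time in s.
With the tool pointing down it reaches from about 0.35 to 0.9 m from the base axis. Payload 8.1 kg.
Tool frame: the origin (TCP) lies between the finger pads; the fingertips stand 25 mm ahead of it and the grasp point (between the pads) lies 6 mm ahead of it; z points along the fingers, y is the direction in which the jaws open and shut (so a half turn about z gives the same grasp; the last joint's range is limited). The gripper opens to 92 mm and grips with 3 to 60 N. Pads are 19 mm wide; open, the fingers measure 130 mm over their backs; the gripper's body (75 mm by 190 mm) begins 47 mm behind the grasp point.
Start: joints at [-1.316, 0.434, 0.025, 1.573, -0.012, 1.134, -0.075], TCP at [0.219, 0.585, 0.252] pointing down, gripper open.
Joint ranges: [-2.62, 2.62], [-0.44, 2.09], [-1.27, 1.32], [0.08, 2.57], [-1.32, 4.46], [0.12, 2], [-2.74, 2.74]. Speed limits (rad/s): [2.22, 2.22, 3.01, 3.01, 3.14, 3.14, 3.14].

### API

Orientations are given as a rotation vector (axis times angle).
In Python, from cell import * gives the robot as it stands.
- The arm moves only by the shell command python3 -m jog 'ROWS' [FORCE]. ROWS is JSON, one flat list of numbers, 5 for each row, row after row: the finger opening in mm, from 0 to 91.8, then the shift along the tool's x, y, z in units of 40 mm (1.0 is 40 mm), then the turn about the tool's z in units of 6 degrees (1.0 is 6 degrees). A call has 1 to 20 rows; each row shifts and turns the pose as measured when the row begins, along the tool's axes as they then stand; what a row does not reach is not made up. A row lasts 1/12 s, in which the tool goes at most 41.7 mm and 7.16 degrees, less where a joint would pass 70% of its speed; a pose out of reach is approached as far as the arm can. A call is refused whole if a number of a shift passes 1 or a number of a turn 1, either way. A call with a gripper value outside its range is refused whole. The fingers move at their own pace and stop on an object; FORCE is the grip in N (left out, the last holds). Time passes only in rows, so rows that do not move let the fingers close. It gives the time, the measured TCP pose, the force and the opening at its end, in the units of the state.
- observe(): the state, without advancing time (a new reading comes with each control period).
- get_image(name): name is "side" or "top"; returns the picture (400x640x3 uint8, red, green, blue); there is no depth.
- camera_params(name): a dict with "intrinsics" (3x3 intrinsics, pixels), "dist_coeffs" ([k1, k2, p1, p2, k3] as OpenCV has them; the pictures are not rectified), "xyz" and "orientation" of the camera in the world. Camera axes: x right, y down, z forward; pixel columns grow to the right and rows downward; lengths in m; the calibration is good to about 2 mm. A picture is of the moment at which its call begins. camera_params takes no time and is no camera call.
- sign_off(): hands the job in, once; it reports no verdict.
The state is a dict: "clock": time; "joints": joint angles; "dq": joint speeds; "joint_efforts": joint torques, N m; "position": TCP position; "ee_rot": TCP orientation; "force": force on the tool from outside, world axes, zero at the start; "ft_torque": the same for the moment, N m; "width": opening from 0.0 (shut) to 1.0 (fully open).
Only numpy, scipy, OpenCV 4.12 (cv2) and the standard library are available. Lean on these libraries where they do the work, as an engineer would, in place of code of your own. Each camera call takes 0.05 s, during which the arm holds its last target. There are 200 camera calls.

## Working session

There is one attempt and no reset: what is moved stays moved. The work goes in short steps, Python scripts to look and compute and a shell command to move; the robot and the scene stay as the last step left them, time stands still between calls to the robot, and variables do not carry over. Pictures are saved under pics/ and viewed, about 8 in all and at most 12, crops included, and the job is handed in when it is done.

```bash
ls; mkdir -p pics
python3 - <<'E'
from cell import *
import cv2
print(observe())
for n in("top","side"):
    cv2.imwrite(f"pics/{n}0.png",get_image(n)[:,:,::-1]); print(camera_params(n))
E
```

```text
pics
{'clock': 0.0, 'joints': array([-1.31559485,  0.43525108,  0.02500125,  1.57408123, -0.01158024,
        1.133996  , -0.07508717]), 'dq': array([-0.00041678,  0.00073957, -0.00103844, -0.0012394 , -0.00180643,
        0.00061811,  0.00022673]), 'joint_efforts': array([ 2.78678311e-05, -6.67883849e+01,  9.84603725e-01, -3.14434040e+01,
       -6.05268474e-02,  4.34525299e-02,  1.64533758e-04]), 'position': array([0.21879325, 0.5849574 , 0.25093396]), 'ee_rot': array([-5.59134825e-01, -3.09132290e+00,  2.49324654e-03]), 'force': array([ 0.35981677,  1.41575853, -0.39652201]), 'ft_torque': array([-0.01133534,  0.00343673,  0.01015424]), 'width': 0.9994448789117838}
{'intrinsics': array([[438.82874191,   0.        , 319.46894348],
       [  0.        , 438.82874191, 196.71771565],
       [  0.        ,   0.        ,   1.        ]]), 'dist_coeffs': array([-0.02136706,  0.        ,  0.        ,  0.        ,  0.        ]), 'xyz': array([0.44167482, 0.03262926, 1.14006177]), 'orientation': array([-2.15381446,  2.12055935, -0.14515093])}
{'intrinsics': array([[383.77662   ,   0.        , 323.23107017],
       [  0.        , 383.77662   , 204.34851167],
       [  0.        ,   0.        ,   1.        ]]), 'dist_coeffs': array([-0.0637612,  0.       ,  0.       ,  0.       ,  0.       ]), 'xyz': array([ 0.22366539, -0.44798873,  0.74809731]), 'orientation': array([-2.23626573,  0.80902341, -0.31449778])}
```

View pics/top0.png

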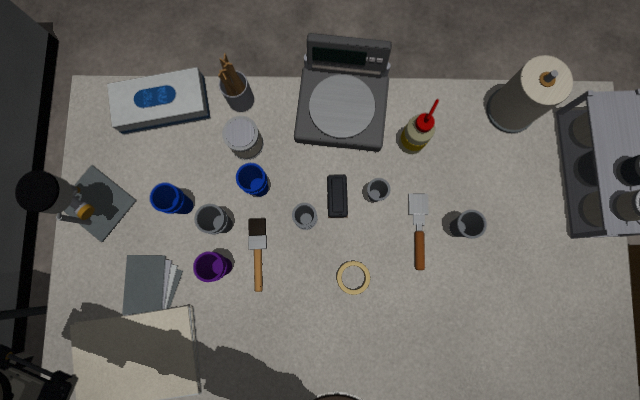

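View pics/side0.png

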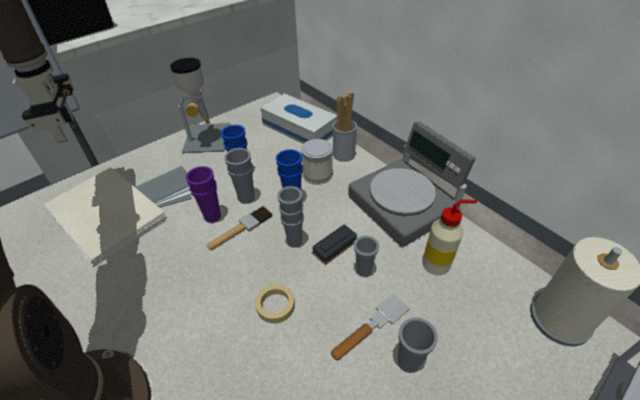

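Grey candidates are these. Top (212,219)/side (240,160) is the large_stack: grey, large, two rims. Top (304,216)/side (291,195) is the small_stack: grey, small, three rims. Top (376,189)/side (367,247) is the small_pot, and top (469,224)/side (417,335) is the large_pot. The blue (170,199) and (252,180) and purple (210,267) things are look-alikes to leave alone. I'll confirm this with an enlarged crop and the predicted rims overlaid.

```bash
cat > h.py <<'E'
from cell import *
import cv2, numpy as np
from scipy.spatial.transform import Rotation as R
def P(n):
    c=camera_params(n); Rw=R.from_rotvec(c["orientation"]).as_matrix()
    return c["intrinsics"],c["dist_coeffs"],np.array(c["xyz"]),Rw
def proj(n,X):
    K,d,t,Rw=P(n); X=np.atleast_2d(X).astype(float)
    return cv2.projectPoints(X,cv2.Rodrigues(Rw.T)[0],-Rw.T@t,K,d)[0].reshape(-1,2)
def back(n,uv,z):
    K,d,t,Rw=P(n); q=cv2.undistortPoints(np.array([[uv]],float),K,d).reshape(2)
    r=Rw@np.r_[q,1]; return t+r*(z-t[2])/r[2]
def circ(c,r,z,m=72):
    a=np.linspace(0,2*np.pi,m,endpoint=False); return np.c_[c[0]+r*np.cos(a),c[1]+r*np.sin(a),np.full(m,z)]
def rimscore(n,g,c,z,ro,ri):
    # mean outward brightness contrast at inner edge: interior darker than rim
    s=lambda r:cv2.remap(g,*[proj(n,circ(c,r,z))[:,i].astype(np.float32)[None] for i in(0,1)],cv2.INTER_LINEAR)[0].astype(float)
    return abs(s(ri+.0015)-s(ri-.0025)).mean()+abs(s(ro+.0025)-s(ro-.0015)).mean()
def fit(n,g,c0,z,ro,ri,w=.012):
    best=None
    for st,w in((.002,w),(.0005,.003)):
        gr=np.arange(-w,w+1e-9,st); c0=max(((rimscore(n,g,(c0[0]+a,c0[1]+b),z,ro,ri),c0[0]+a,c0[1]+b) for a in gr for b in gr)); best=c0; c0=c0[1:]
    return best
OB={"LS":((212,219),(240,157),.150,.033,.0295),"SS":((304,216),(291,194),.165,.027,.0235),"SP":((376,188),(367,243),.095,.027,.0235),"LP":((470,222),(417,333),.115,.033,.0295)}
E
cat > m.py <<'E'
from h import *
out=[]
for k,(ut,us,z,ro,ri) in OB.items():
    row=[]
    for n,u in(("top",ut),("side",us)):
        im=cv2.imread(f"pics/{n}0.png"); g=cv2.GaussianBlur(cv2.cvtColor(im,cv2.COLOR_BGR2GRAY),(0,0),.6)
        c0=back(n,u,z); f=fit(n,g,c0,z,ro,ri); print(k,n,c0[:2].round(4),np.round(f,4))
        x,y=u[0]-25,u[1]-25; cr=cv2.resize(im[y:y+60,x:x+50],None,fx=4,fy=4,interpolation=cv2.INTER_CUBIC)
        cr2=cr.copy()
        for r in(ro,ri): cv2.polylines(cr2,[((proj(n,circ(f[1:],r,z))-[x,y]+.5)*4).astype(int)],True,(0,255,0),1)
        row+=[cr2]
    out.append(np.vstack(row))
cv2.imwrite("pics/m0.png",np.hstack(out))
E
python3 m.py
```

```text
LS top [0.5359 0.2913] [66.8194  0.5379  0.2988]Traceback (most recent call last):
  File "m.py", line 7, in <module>
    c0=back(n,u,z); f=fit(n,g,c0,z,ro,ri); print(k,n,c0[:2].round(4),np.round(f,4))
                      ~~~^^^^^^^^^^^^^^^^
  File "h.py", line 22, in fit
    gr=np.arange(-w,w+1e-9,st); c0=max(((rimscore(n,g,(c0[0]+a,c0[1]+b),z,ro,ri),c0[0]+a,c0[1]+b) for a in gr for b in gr)); best=c0; c0=c0[1:]
                                   ~~~^^^^^^^^^^^^^^^^^^^^^^^^^^^^^^^^^^^^^^^^^^^^^^^^^^^^^^^^^^^^^^^^^^^^^^^^^^^^^^^^^^^^^
  File "h.py", line 22, in <genexpr>
    gr=np.arange(-w,w+1e-9,st); c0=max(((rimscore(n,g,(c0[0]+a,c0[1]+b),z,ro,ri),c0[0]+a,c0[1]+b) for a in gr for b in gr)); best=c0; c0=c0[1:]
                                         ~~~~~~~~^^^^^^^^^^^^^^^^^^^^^^^^^^^^^^^
  File "h.py", line 18, in rimscore
    return abs(s(ri+.0015)-s(ri-.0025)).mean()+abs(s(ro+.0025)-s(ro-.0015)).mean()
                                                   ~^^^^^^^^^^
  File "h.py", line 17, in <lambda>
    s=lambda r:cv2.remap(g,*[proj(n,circ(c,r,z))[:,i].astype(np.float32)[None] for i in(0,1)],cv2.INTER_LINEAR)[0].astype(float)
                             ~~~~^^^^^^^^^^^^^^^
  File "h.py", line 8, in proj
    K,d,t,Rw=P(n); X=np.atleast_2d(X).astype(float)
             ~^^^
  File "h.py", line 5, in P
    c=camera_params(n); Rw=R.from_rotvec(c["orientation"]).as_matrix()
ValueError: time passes only in moves, steps and waits
```

```bash
sed -i 's/^def P(n)/import functools\n@functools.cache\ndef P(n)/; s/\.0295/.028/g; s/\.0235/.022/g' h.py; python3 m.py
```

```text
LS top [0.5359 0.2913] [68.3333  0.5379  0.2988]
LS side [0.543 0.289] [47.5278  0.54    0.2985]
SS top [0.5444 0.0813] [58.4444  0.5474  0.0818]
SS side [0.5531 0.0801] [56.375   0.5496  0.0816]
SP top [ 0.6223 -0.0875] [65.8194  0.6203 -0.0935]
SP side [ 0.6277 -0.0905] [61.8056  0.6222 -0.093 ]
LP top [ 0.5414 -0.3046] [68.6528  0.5379 -0.3086]
LP side [ 0.5409 -0.3054] [77.5833  0.5394 -0.3084]
```

View pics/m0.png

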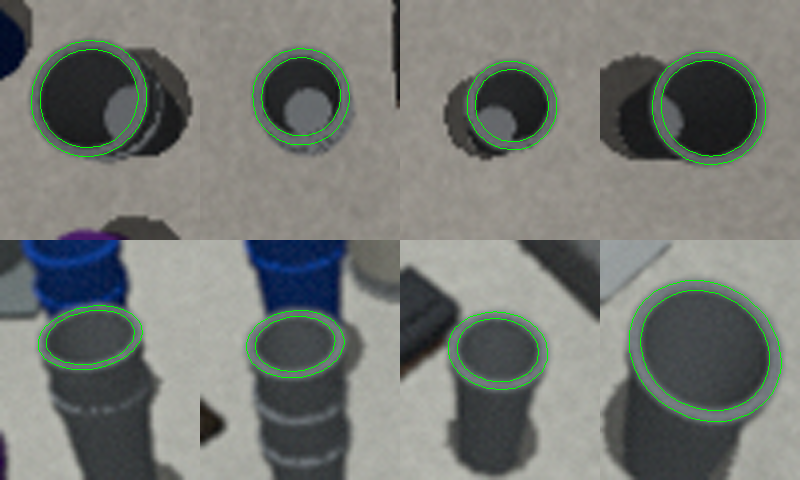

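The overlays match: grey large stack and small stack on the left, the small pot and large pot loose on the right. Rims from the two cameras agree to 2 mm: LS (.539,.299), SS (.5485,.082), SP (.621,-.093), LP (.539,-.3085). First move is towards the large pot.

```bash
cat > d.py <<'E'
import sys; from h import *
# d.py x y z : shift to the target in tool axes, units of 40mm
o=observe(); M=R.from_rotvec(o["ee_rot"]).as_matrix()
if len(sys.argv)>1: print("units",(M.T@(np.array(sys.argv[1:4],float)-o["position"])/.04).round(3))
print("t",round(o["clock"],2),"pos",o["position"].round(4),"tilt",np.round(M[:2,2],4),"F",o["force"].round(2),"w",round(o["width"]*91.8,1),"q",o["joints"].round(2))
E
python3 -m jog '[90,-0.6,-0.72,0,0,90,-0.6,-0.72,0,0,90,-0.6,-0.72,0,0,90,-0.6,-0.72,0,0,90,-0.6,-0.72,0,0,90,-0.6,-0.72,0,0,90,-0.6,-0.72,0,0,90,-0.6,-0.72,0,0,90,-0.6,-0.72,0,0,90,-0.6,-0.72,0,0,90,-0.6,-0.72,0,0,90,-0.6,-0.72,0,0,90,-0.6,-0.72,0,0,90,-0.6,-0.72,0,0,90,-0.6,-0.72,0,0,90,-0.6,-0.72,0,0,90,-0.6,-0.72,0,0,90,-0.6,-0.72,0,0,90,-0.6,-0.72,0,0,90,-0.6,-0.72,0,0]'; python3 d.py .5387 -.3085 .20
```

```text
clock: 1.77
position: [0.4703, -0.1488, 0.2462]
ee_rot: [-0.533, -3.091, 0.003]
force: [0.6, 0.7, 1.0]
width: 0.982
units [-2.954 -3.186  1.149]
t 1.77 pos [ 0.4703 -0.1488  0.2462] tilt [-0.0053 -0.0008] F [0.63 0.67 1.  ] w 90.2 q [-0.25  0.24  0.56  1.92 -0.14  1.02  1.59]
```

```bash
python3 -m jog '[90,-0.5,-0.54,0.2,0,90,-0.5,-0.54,0.2,0,90,-0.5,-0.54,0.2,0,90,-0.5,-0.54,0.2,0,90,-0.5,-0.54,0.2,0,90,-0.4,-0.44,0.1,0,90,0,0,0,0,90,0,0,0,0]'; python3 d.py .5387 -.3085 .115
```

```text
clock: 2.43
position: [0.5382, -0.3237, 0.1968]
ee_rot: [-0.545, -3.086, 0.008]
force: [1.1, 0.7, -0.6]
width: 0.983
units [0.105 0.375 2.043]
t 2.43 pos [ 0.5382 -0.3237  0.1968] tilt [-0.0087 -0.0038] F [ 1.13  0.7  -0.64] w 90.2 q [ 0.09  0.53  0.55  1.66 -0.3   1.05  1.95]
```

```bash
python3 -m jog '[90,0.1,0.2,0,0,90,0,0.18,0.1,0,90,0,0,0.4,0,90,0,0,0.4,0,90,0,0,0.4,0,90,0,0,0.4,0,90,0,0,0.2,0,90,0,0,0,0]'; python3 d.py .5387 -.3085 .115
```

```text
clock: 3.1
position: [0.541, -0.2922, 0.1192]
ee_rot: [-0.527, -3.092, -0.003]
force: [-1.3, 0.2, 0.6]
width: 0.978
units [-0.081 -0.403  0.103]
t 3.1 pos [ 0.541  -0.2922  0.1192] tilt [-0.0051  0.0026] F [-1.28  0.23  0.61] w 89.8 q [ 0.07  0.59  0.5   1.77 -0.35  0.88  1.97]
```

```bash
python3 -m jog '[90,0,0,0,0]'; python3 d.py .5387 -.3085 .115;python3 -m jog '[90,0,0,0,0]'; python3 d.py .5387 -.3085 .115; python3 -m jog '[90,0,0,0,0]'
python3 - <<'E'
from h import *
im=get_image("side")[:,:,::-1]; cv2.imwrite("pics/s1.png",cv2.resize(im[230:400,300:540],None,fx=3,fy=3))
E
```

```text
clock: 3.18
position: [0.5412, -0.2908, 0.1194]
ee_rot: [-0.525, -3.092, -0.004]
force: [0.2, -0.7, -0.4]
width: 0.982
units [-0.089 -0.439  0.108]
t 3.18 pos [ 0.5412 -0.2908  0.1194] tilt [-0.0053  0.0032] F [ 0.2  -0.7  -0.37] w 90.1 q [ 0.07  0.59  0.5   1.77 -0.35  0.88  1.97]
clock: 3.27
position: [0.5415, -0.2899, 0.1199]
ee_rot: [-0.523, -3.092, -0.004]
force: [0.4, 1.1, -0.2]
width: 0.979
units [-0.089 -0.463  0.122]
t 3.27 pos [ 0.5415 -0.2899  0.1199] tilt [-0.0049  0.0036] F [ 0.39  1.13 -0.17] w 89.8 q [ 0.07  0.59  0.5   1.77 -0.35  0.88  1.96]
clock: 3.35
position: [0.542, -0.2896, 0.1208]
ee_rot: [-0.523, -3.093, -0.004]
force: [0.9, -0.5, 0.3]
width: 0.98
```

View pics/s1.png

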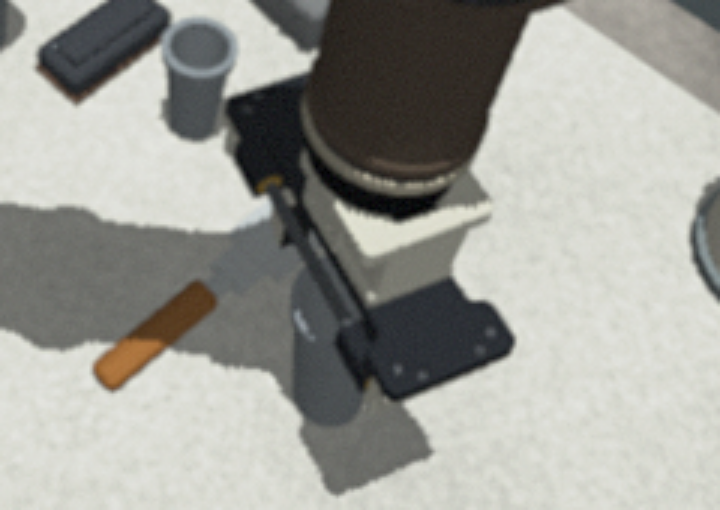

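```bash
python3 -m jog '[90,-0.05,-0.2,0.06,0,90,0,0,0,0,90,0,0,0,0]'; python3 d.py .5387 -.3065 .115
```

```text
clock: 3.65
position: [0.5421, -0.2993, 0.12]
ee_rot: [-0.523, -3.097, -0.003]
force: [-0.2, 1.0, 0.1]
width: 0.983
units [ 0.022 -0.198  0.125]
t 3.65 pos [ 0.5421 -0.2993  0.12  ] tilt [-0.0007  0.0021] F [-0.16  0.96  0.15] w 90.2 q [ 0.09  0.59  0.5   1.76 -0.36  0.88  1.98]
```

```bash
python3 -m jog '[90,0,-0.18,0.12,0,90,0,0,0,0,90,0,0,0,0]'; python3 d.py .5387 -.3065 .115
```

```text
clock: 3.9
position: [0.5394, -0.308, 0.1151]
ee_rot: [-0.526, -3.097, -0.002]
force: [0.1, 0.3, -0.4]
width: 0.978
units [0.028 0.03  0.002]
t 3.9 pos [ 0.5394 -0.308   0.1151] tilt [-0.0001  0.0013] F [ 0.12  0.28 -0.39] w 89.8 q [ 0.1   0.6   0.49  1.76 -0.36  0.87  2.  ]
```

```bash
python3 -m jog '[60,0,0,0,0,60,0,0,0,0,60,0,0,0,0,60,0,0,0,0,60,0,0,0,0,60,0,0,0,0]' 30; python3 d.py .5387 -.3065 .20; python3 -m jog '[55,0,0,0,0,55,0,0,-0.1,0,55,0,0,-0.3,0,55,0,0,-0.4,0,55,0,0,-0.4,0,55,0,0,-0.4,0,55,0,0,-0.2,0,55,0,0,0,0,55,0,0,0,0,55,0,0,0,0]'; python3 d.py .5387 -.3065 .30;  python3 - <<'E'
from h import *
for n in("top","side"): cv2.imwrite(f"pics/{n}2.png",get_image(n)[:,:,::-1])
im=cv2.imread("pics/side2.png"); cv2.imwrite("pics/s2.png",cv2.resize(im[200:400,300:540],None,fx=3,fy=3))
E
```

```text
clock: 4.4
position: [0.539, -0.308, 0.1147]
ee_rot: [-0.526, -3.096, -0.002]
force: [-0.2, -0.0, -0.4]
width: 0.714
units [ 0.023  0.036 -2.131]
t 4.4 pos [ 0.539  -0.308   0.1147] tilt [-0.0008  0.0016] F [-0.17 -0.02 -0.4 ] w 65.6 q [ 0.1   0.6   0.49  1.76 -0.36  0.87  2.  ]
clock: 5.23
position: [0.539, -0.3077, 0.194]
ee_rot: [-0.526, -3.097, -0.003]
force: [-0.9, 0.5, -1.0]
width: 0.717
units [ 0.018  0.03  -2.651]
t 5.23 pos [ 0.539  -0.3077  0.194 ] tilt [-0.0003  0.0018] F [-0.86  0.45 -1.03] w 65.8 q [ 0.07  0.51  0.54  1.69 -0.3   1.03  1.95]
```

View pics/s2.png

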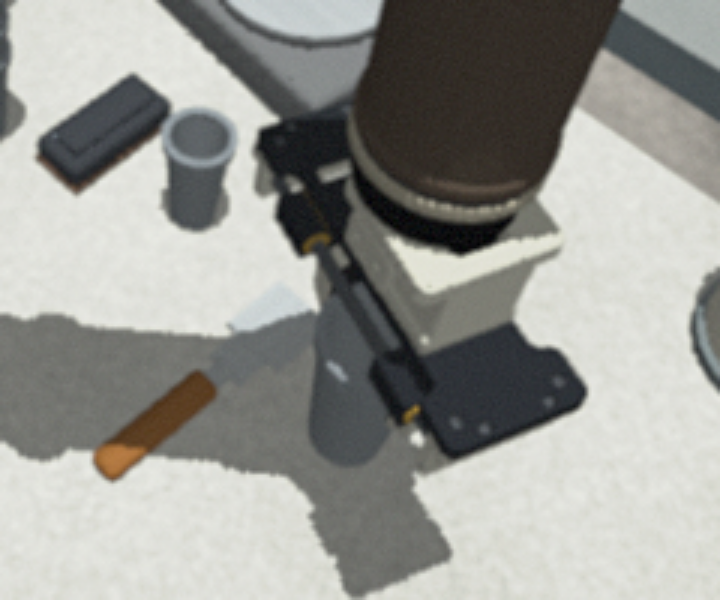

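```bash
python3 -m jog '[55,0,0,-0.3,0,55,0,0,-0.6,0,55,0,0,-0.7,0,55,0,0,-0.7,0,55,0,0,-0.5,0,55,0,0,-0.2,0,55,0,0,0,0]'; python3 d.py .539 .2986 .32
```

```text
clock: 5.92
position: [0.5364, -0.3068, 0.3167]
ee_rot: [-0.526, -3.085, -0.005]
force: [-0.4, -0.1, -0.5]
width: 0.716
units [ 4.9580e+00  1.4299e+01 -3.0000e-03]
t 5.92 pos [ 0.5364 -0.3068  0.3167] tilt [-0.0117  0.0054] F [-0.41 -0.06 -0.52] w 65.8 q [ 0.04  0.42  0.59  1.52 -0.24  1.29  1.89]
```

```bash
python3 -m jog '[55,0.1,0.3,0,0,55,0.21,0.6,0,0,55,0.28,0.8,0,0,55,0.28,0.8,0,0,55,0.28,0.8,0,0,55,0.28,0.8,0,0,55,0.28,0.8,0,0,55,0.28,0.8,0,0,55,0.28,0.8,0,0,55,0.28,0.8,0,0,55,0.28,0.8,0,0,55,0.28,0.8,0,0,55,0.28,0.8,0,0,55,0.28,0.8,0,0,55,0.28,0.8,0,0,55,0.28,0.8,0,0,55,0.21,0.6,0,0,55,0.1,0.3,0,0,55,0,0,0,0]'; python3 d.py .539 .2986 .32;python3 -m jog '[55,0,0,0,0,55,0,0,0,0]'; python3 d.py .539 .2986 .32
```

```text
clock: 7.5
position: [0.5126, 0.2849, 0.2885]
ee_rot: [-0.507, -3.044, 0.017]
force: [1.1, 0.4, -0.1]
width: 0.717
units [-0.47   0.52  -0.825]
t 7.5 pos [0.5126 0.2849 0.2885] tilt [-0.0567 -0.0019] F [ 1.1   0.36 -0.09] w 65.8 q [-0.85  0.38  0.37  1.6  -0.17  1.24  0.81]
clock: 7.67
position: [0.5113, 0.2838, 0.2864]
ee_rot: [-0.505, -3.042, 0.023]
force: [0.1, 0.7, -1.0]
width: 0.718
units [-0.489  0.554 -0.88 ]
t 7.67 pos [0.5113 0.2838 0.2864] tilt [-0.0595 -0.0049] F [ 0.07  0.68 -0.95] w 65.9 q [-0.85  0.38  0.38  1.6  -0.17  1.24  0.81]
```

```bash
python3 -m jog '[55,0,0,-0.15,0,55,0,0,-0.15,0,55,0,0,-0.15,0,55,0,0,-0.15,0,55,0,0,0,0,55,0,0,0,0]'|head -2; python3 d.py .539 .2986 .32;python3 -m jog '[55,-0.1,0.1,0,0,55,-0.1,0.1,0,0,55,-0.1,0.1,0,0,55,-0.1,0.1,0,0,55,0,0,0,0,55,0,0,0,0]'|head -2; python3 d.py .539 .2986 .32
```

```text
clock: 8.17
position: [0.5151, 0.2758, 0.3146]
units [-0.366  0.734 -0.172]
t 8.17 pos [0.5151 0.2758 0.3146] tilt [-0.0574 -0.0054] F [-0.01  0.1  -1.17] w 65.9 q [-0.84  0.36  0.39  1.56 -0.16  1.3   0.8 ]
clock: 8.67
position: [0.5382, 0.2865, 0.3128]
units [ 0.092  0.288 -0.182]
t 8.67 pos [0.5382 0.2865 0.3128] tilt [-0.0573 -0.0054] F [-0.36 -0.81 -0.05] w 65.5 q [-0.82  0.41  0.39  1.5  -0.18  1.32  0.82]
```

```bash
python3 -m jog '[55,0,0,-0.2,0,55,0,0,-0.2,0,55,0,0,-0.2,0,55,0,0,-0.2,0,55,0,0,-0.2,0,55,0,0,-0.2,0,55,0,0,-0.2,0,55,0,0,-0.2,0,55,0,0,-0.2,0,55,0,0,-0.2,0,55,0,0,0,0]'|head -2; python3 d.py .539 .2986 .32;python3 -m jog '[55,0,0,0.9,0,55,0,0,0.9,0,55,0,0,0,0,55,0,0,0,0]'|head -2; python3 d.py .539 .2986 .32
```

```text
clock: 9.58
position: [0.543, 0.287, 0.4031]
units [0.087 0.288 2.078]
t 9.58 pos [0.543  0.287  0.4031] tilt [-0.0555 -0.0043] F [ 0.16 -0.06  0.4 ] w 66.0 q [-0.82  0.38  0.4   1.32 -0.17  1.52  0.8 ]
clock: 9.92
position: [0.5402, 0.2869, 0.3321]
units [0.113 0.272 0.303]
t 9.92 pos [0.5402 0.2869 0.3321] tilt [-0.0514 -0.0018] F [-0.09 -0.14 -0.43] w 66.5 q [-0.82  0.4   0.39  1.47 -0.17  1.35  0.81]
```

```bash
python3 -m jog '[55,-0.9,0.3,0,0,55,-0.9,0.3,0,0,55,0,0,0,0,55,0,0,0,0]'|head -2; python3 d.py .539 .2986 .32;python3 -m jog '[55,0.9,-0.3,0,0,55,0.9,-0.3,0,0,55,0,0,0,0,55,0,0,0,0]'|head -2; python3 d.py .539 .2986 .32
```

```text
clock: 10.25
position: [0.6163, 0.2861, 0.3307]
units [ 1.91  -0.339  0.375]
t 10.25 pos [0.6163 0.2861 0.3307] tilt [-0.0563 -0.0028] F [-0.61 -0.36  0.32] w 65.7 q [-0.73  0.53  0.4   1.27 -0.22  1.43  0.89]
clock: 10.58
position: [0.5392, 0.2866, 0.3361]
units [0.084 0.291 0.399]
t 10.58 pos [0.5392 0.2866 0.3361] tilt [-0.0569 -0.0056] F [ 0.27  0.64 -0.48] w 65.5 q [-0.83  0.4   0.4   1.46 -0.17  1.37  0.82]
```

```bash
python3 -m jog '[55,-0.28,-0.8,0,0,55,-0.28,-0.8,0,0,55,-0.28,-0.8,0,0,55,-0.28,-0.8,0,0,55,-0.28,-0.8,0,0,55,-0.28,-0.8,0,0,55,0,0,0,0,55,0,0,0,0]'|head -2; python3 d.py .539 .2986 .34;python3 -m jog '[55,0.15,0.4,0,0,55,0.15,0.4,0,0,55,0.15,0.4,0,0,55,0.15,0.4,0,0,55,0.15,0.4,0,0,55,0.15,0.4,0,0,55,0.15,0.4,0,0,55,0.15,0.4,0,0,55,0.15,0.4,0,0,55,0.15,0.4,0,0,55,0.15,0.4,0,0,55,0.15,0.4,0,0,55,0.1,0.3,0,0,55,0,0,0,0]'|head -2; python3 d.py .539 .2986 .32
```

```text
clock: 11.25
position: [0.542, 0.0783, 0.3477]
units [1.861 5.185 0.205]
t 11.25 pos [0.542  0.0783 0.3477] tilt [-0.0427  0.0019] F [ 0.64  2.04 -1.08] w 66.0 q [-0.59  0.27  0.47  1.61 -0.13  1.33  1.14]
clock: 12.42
position: [0.5404, 0.316, 0.3617]
units [-0.139 -0.424  1.038]
t 12.42 pos [0.5404 0.316  0.3617] tilt [-0.0278  0.0109] F [-0.64  0.37 -0.51] w 66.3 q [-0.86  0.39  0.39  1.4  -0.17  1.4   0.78]
```

```bash
python3 -m jog '[55,-0.28,-0.8,0,0,55,-0.28,-0.8,0,0,55,-0.28,-0.8,0,0,55,-0.28,-0.8,0,0,55,-0.28,-0.8,0,0,55,-0.28,-0.8,0,0,55,0,0,0,0,55,0,0,0,0]'|head -2; python3 d.py .539 .2986 .34;python3 -m jog '[55,0.15,0.4,0,0,55,0.15,0.4,0,0,55,0.15,0.4,0,0,55,0.15,0.4,0,0,55,0.15,0.4,0,0,55,0.15,0.4,0,0,55,0.15,0.4,0,0,55,0.15,0.4,0,0,55,0.15,0.4,0,0,55,0.15,0.4,0,0,55,0.15,0.4,0,0,55,0,0,0,0,55,0,0,0,0]'|head -2; python3 d.py .539 .2986 .32
```

```text
clock: 13.08
position: [0.5423, 0.1036, 0.3596]
units [1.621 4.594 0.535]
t 13.08 pos [0.5423 0.1036 0.3596] tilt [-0.0269  0.0088] F [-0.86  1.24 -0.37] w 65.4 q [-0.62  0.26  0.46  1.59 -0.13  1.34  1.1 ]
clock: 14.17
position: [0.5362, 0.3013, 0.3634]
units [-0.115 -0.041  1.082]
t 14.17 pos [0.5362 0.3013 0.3634] tilt [-0.0249  0.0078] F [-0.36 -2.   -0.79] w 65.7 q [-0.85  0.37  0.39  1.43 -0.16  1.39  0.79]
```

```bash
python3 -m jog '[55,-0.05,0,0.9,0,55,-0.05,0,0,0,55,0,0,0,0,55,0,0,0,0]'|head -2; python3 d.py .5405 .298 .25
```

```text
clock: 14.5
position: [0.5395, 0.2998, 0.3282]
units [-0.088 -0.034  1.955]
t 14.5 pos [0.5395 0.2998 0.3282] tilt [-0.0244  0.0074] F [ 0.17  0.6  -0.63] w 66.0 q [-0.84  0.39  0.38  1.48 -0.17  1.31  0.8 ]
```

```bash
python3 -m jog '[55,-0.05,-0.03,0.2,0,55,-0.02,0,0.2,0,55,0,0,0.2,0,55,0,0,0.2,0,55,0,0,0.2,0,55,0,0,0.2,0,55,0,0,0.1,0,55,0,0,0,0,55,0,0,0,0]'|head -2; python3 d.py .5405 .298 .25
cat > ov.py <<'E'
import sys; from h import *
# overlay predicted held pot (base, collar foot) and stack rim on the side view, both as circles
name,sx,sy,sz,ri,H,rb,rc,ch,px,py=sys.argv[1],*map(float,sys.argv[2:])
o=observe(); M=R.from_rotvec(o["ee_rot"]).as_matrix(); p=o["position"]+M@np.array([px,py,0])
out=[]
for n in("side","top"):
    im=get_image(n)[:,:,::-1].copy(); u=proj(n,[sx,sy,sz])[0].astype(int); x,y=max(0,u[0]-50),max(0,u[1]-75)
    cr=cv2.resize(im[y:y+120,x:x+100],None,fx=4,fy=4,interpolation=cv2.INTER_CUBIC)
    D=lambda X,c:cv2.polylines(cr,[((proj(n,X)-[x,y]+.5)*4).astype(int)],True,c,1)
    D(circ((sx,sy),ri,sz),(0,255,0)); D(circ((sx,sy),rc,sz),(0,255,0))
    C=lambda r,h:p+circ((0,0),r,0)@np.array([[1,0,0],[0,1,0],[0,0,1]])@np.eye(3)+M[:,2]*h
    D(C(rb,H),(0,0,255)); D(C(rc,ch),(255,0,255)); D(C(rc,0),(255,0,255))
    out.append(cr)
cv2.imwrite(f"pics/{name}.png",np.hstack(out))
E
python3 ov.py ov1 .539 .2986 .150 .028 .115 .0225 .033 .014 0 0
```

```text
clock: 15.25
position: [0.5429, 0.2971, 0.275]
units [0.05  0.    0.627]
t 15.25 pos [0.5429 0.2971 0.275 ] tilt [-0.0197  0.0099] F [ 1.   -0.2  -0.37] w 65.9 q [-0.83  0.42  0.37  1.57 -0.18  1.2   0.82]
```

View pics/ov1.png

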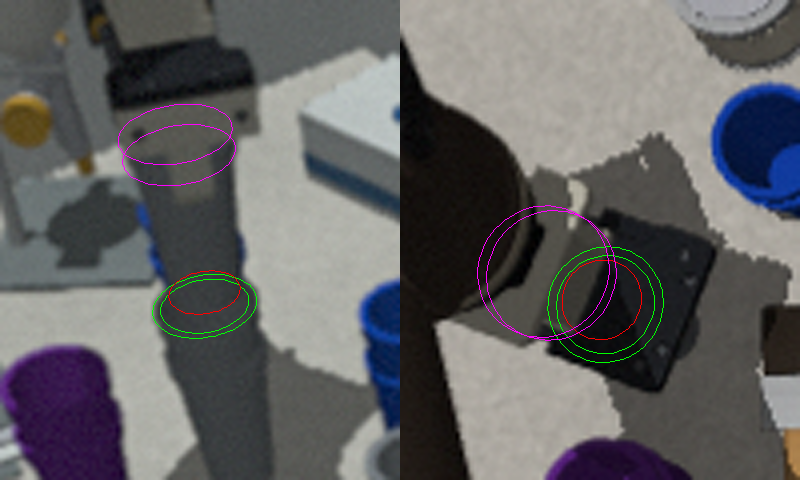

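The held pot is where it was predicted: collar at 122–238, base centred over the stack rim at crop (205,305). Lowering it.

```bash
python3 -m jog '[55,0.03,0,0.15,0,55,0,0,0.15,0,55,0,0,0.15,0,55,0,0,0.15,0,55,0,0,0.15,0,55,0,0,0.15,0,55,0,0,0.15,0,55,0,0,0.1,0,55,0,0,0,0,55,0,0,0,0]'|head -2; python3 d.py .5405 .298 .192
```

```text
clock: 16.18
position: [0.5409, 0.2984, 0.2247]
units [-0.01  -0.016  0.817]
t 16.18 pos [0.5409 0.2984 0.2247] tilt [-0.0187  0.0106] F [0.47 0.46 0.77] w 65.5 q [-0.82  0.46  0.36  1.64 -0.2   1.09  0.83]
```

```bash
python3 -m jog '[55,0,0,0.15,0,55,0,0,0.15,0,55,0,0,0.15,0,55,0,0,0.1,0,55,0,0,0,0,55,0,0,0,0]'|head -2; python3 d.py .5405 .298 .192; python3 -m jog '[55,0,0,0.1,0,55,0,0,0.1,0,55,0,0,0,0,55,0,0,0,0]'|head -2; python3 d.py .5405 .298 .192
```

```text
clock: 16.68
position: [0.5406, 0.2988, 0.2007]
units [-0.008 -0.021  0.217]
t 16.68 pos [0.5406 0.2988 0.2007] tilt [-0.0183  0.0111] F [0.31 0.23 0.29] w 66.0 q [-0.82  0.48  0.35  1.67 -0.21  1.04  0.84]
clock: 17.02
position: [0.5409, 0.2986, 0.1925]
units [ 0.003 -0.018  0.013]
t 17.02 pos [0.5409 0.2986 0.1925] tilt [-0.0175  0.0111] F [-0.51 -1.03  2.4 ] w 65.8 q [-0.82  0.49  0.35  1.68 -0.21  1.02  0.84]
```

```bash
python3 -m jog '[55,0,0,0.08,0,55,0,0,0,0,55,0,0,0,0]'|head -2; python3 d.py .5405 .298 .185; python3 -m jog '[55,0,0,0.06,0,55,0,0,0,0,55,0,0,0,0]'|head -2; python3 d.py .5405 .298 .185
```

```text
clock: 17.27
position: [0.5412, 0.2986, 0.1896]
units [ 0.009 -0.021  0.115]
t 17.27 pos [0.5412 0.2986 0.1896] tilt [-0.0166  0.0115] F [-0.03 -0.8   3.57] w 65.9 q [-0.82  0.49  0.35  1.68 -0.21  1.01  0.85]
clock: 17.52
position: [0.5416, 0.299, 0.1876]
units [ 0.016 -0.033  0.066]
t 17.52 pos [0.5416 0.299  0.1876] tilt [-0.0154  0.0125] F [-0.29 -0.59  1.35] w 65.9 q [-0.82  0.5   0.35  1.68 -0.21  1.01  0.85]
```

```bash
python3 -m jog '[55,0,0,0.08,0]'|head -2; python3 d.py .5405 .298 .185; python3 -m jog '[55,0,0,0.08,0]'|head -2; python3 d.py .5405 .298 .185;  python3 -m jog '[55,0,0,0,0]'|head -2; python3 d.py .5405 .298 .185
```

```text
clock: 17.6
position: [0.5421, 0.2993, 0.1854]
units [ 0.027 -0.045  0.009]
t 17.6 pos [0.5421 0.2993 0.1854] tilt [-0.014   0.0134] F [-1.26 -1.08 10.58] w 66.1 q [-0.81  0.5   0.34  1.68 -0.22  1.    0.85]
clock: 17.68
position: [0.5427, 0.2995, 0.1831]
units [ 0.04  -0.052 -0.047]
t 17.68 pos [0.5427 0.2995 0.1831] tilt [-0.0126  0.0142] F [-1.71 -1.79 14.73] w 65.3 q [-0.81  0.5   0.34  1.69 -0.22  0.99  0.85]
clock: 17.77
position: [0.5428, 0.2992, 0.1833]
units [ 0.046 -0.047 -0.042]
t 17.77 pos [0.5428 0.2992 0.1833] tilt [-0.0123  0.014 ] F [-0.23  0.24 -2.26] w 65.5 q [-0.81  0.5   0.34  1.69 -0.22  0.99  0.85]
```

```bash
python3 -m jog '[70,0,0,0,0,78,0,0,0,0,84,0,0,0,0,84,0,0,0,0]'|head -2; python3 d.py; python3 -m jog '[84,0,0,-0.15,0,84,0,0,-0.2,0,84,0,0,-0.3,0,84,0,0,-0.4,0,84,0,0,-0.5,0,84,0,0,-0.5,0,84,0,0,-0.2,0,84,0,0,0,0]'|head -2; python3 d.py .6212 -.0933 .25
```

```text
clock: 18.1
position: [0.5428, 0.2997, 0.1828]
t 18.1 pos [0.5428 0.2997 0.1828] tilt [-0.0123  0.0145] F [-0.29 -0.33  0.46] w 82.8 q [-0.81  0.5   0.34  1.69 -0.22  0.99  0.85]
clock: 18.77
position: [0.5437, 0.2982, 0.2798]
units [-5.03  -8.63   0.582]
t 18.77 pos [0.5437 0.2982 0.2798] tilt [-0.0124  0.0142] F [0.68 0.26 0.36] w 84.2 q [-0.83  0.42  0.37  1.56 -0.18  1.2   0.82]
```

```bash
python3 -m jog '[88,-0.28,-0.48,0,0,88,-0.28,-0.48,0,0,88,-0.28,-0.48,0,0,88,-0.28,-0.48,0,0,88,-0.28,-0.48,0,0,88,-0.28,-0.48,0,0,88,-0.28,-0.48,0,0,88,-0.28,-0.48,0,0,88,-0.28,-0.48,0,0,88,-0.28,-0.48,0,0,88,-0.28,-0.48,0,0,88,-0.28,-0.48,0,0,88,-0.28,-0.48,0,0,88,-0.28,-0.48,0,0,88,-0.28,-0.48,0,0,88,-0.28,-0.48,0,0,88,0,0,0,0,88,0,0,0,0]'|head -2; python3 d.py .6212 -.0933 .2
python3 - <<'E'
from h import *
for n in("side","top"):
    im=get_image(n)[:,:,::-1]; cv2.imwrite(f"pics/{n}3.png",im); g=cv2.GaussianBlur(cv2.cvtColor(im,cv2.COLOR_BGR2GRAY),(0,0),.6)
    for h in(.18,.182,.184,.186,.188,.190): print(n,h,np.round(fit(n,g,(.539,.299),h,.033,.028,.01),4))
E
```

```text
clock: 20.27
position: [0.6107, -0.0643, 0.2588]
units [-0.523 -0.607  1.454]
t 20.27 pos [ 0.6107 -0.0643  0.2588] tilt [-0.027   0.0128] F [-0.98  2.25  0.29] w 88.0 q [-0.28  0.45  0.46  1.59 -0.22  1.18  1.47]
side 0.18 [41.2083  0.5445  0.3055]
side 0.182 [41.3889  0.543   0.303 ]
side 0.184 [41.9167  0.542   0.3   ]
side 0.186 [42.0833  0.541   0.2975]
side 0.188 [42.0972  0.5395  0.295 ]
side 0.19 [42.4306  0.5385  0.2925]
top 0.18 [88.4722  0.541   0.3025]
top 0.182 [89.2361  0.5405  0.302 ]
top 0.184 [89.6667  0.5405  0.301 ]
top 0.186 [90.375   0.54    0.3005]
top 0.188 [91.0556  0.54    0.3   ]
top 0.19 [91.1667  0.54    0.2995]
```

```bash
python3 - <<'E'
from h import *
print(back("side",(440,262),.02), back("top",(424,121),.19))
E
python3 -m jog '[88,-0.2,-0.2,0.2,0,88,-0.2,-0.2,0.2,0,88,-0.1,-0.1,0.2,0,88,0,0,0.1,0,88,0,0,0,0,88,0,0,0,0]'|head -2; python3 d.py .6212 -.0933 .15
```

```text
[ 0.76439477 -0.20111461  0.02      ] [ 0.7600563  -0.18474464  0.19      ]
clock: 20.87
position: [0.6233, -0.0874, 0.2254]
units [-0.056 -0.164  1.883]
t 20.87 pos [ 0.6233 -0.0874  0.2254] tilt [-0.0293  0.0139] F [-0.42  0.53 -0.34] w 88.3 q [-0.23  0.5   0.45  1.59 -0.24  1.13  1.53]
```

```bash
python3 -m jog '[88,-0.05,-0.12,0.2,0,88,0,0,0.3,0,88,0,0,0.3,0,88,0,0,0.3,0,88,0,0,0.3,0,88,0,0,0.2,0,88,0,0,0,0,88,0,0,0,0]'|head -2; python3 d.py .6212 -.0933 .095
```

```text
clock: 21.53
position: [0.6211, -0.0907, 0.1548]
units [-0.071 -0.069  1.493]
t 21.53 pos [ 0.6211 -0.0907  0.1548] tilt [-0.0293  0.0147] F [-0.15  0.36 -0.1 ] w 87.8 q [-0.21  0.57  0.42  1.67 -0.28  0.99  1.56]
```

```bash
python3 -m jog '[88,-0.05,-0.06,0.2,0,88,0,0,0.25,0,88,0,0,0.25,0,88,0,0,0.25,0,88,0,0,0.2,0,88,0,0,0.1,0,88,0,0,0,0,88,0,0,0,0]'|head -2; python3 d.py .6212 -.0933 .095
```

```text
clock: 22.2
position: [0.6213, -0.0932, 0.1]
units [-0.001 -0.005  0.124]
t 22.2 pos [ 0.6213 -0.0932  0.1   ] tilt [-0.0279  0.0146] F [-1.04 -0.08  0.13] w 88.2 q [-0.19  0.63  0.39  1.72 -0.31  0.88  1.59]
```

```bash
python3 -m jog '[88,0,0,0.12,0,88,0,0,0,0,88,0,0,0,0]'|head -2;python3 -m jog '[45,0,0,0,0,45,0,0,0,0,45,0,0,0,0,45,0,0,0,0,45,0,0,0,0,45,0,0,0,0,45,0,0,0,0]' 30|head -2; python3 d.py .6212 -.0933 .095; python3 -m jog '[45,0,0,-0.1,0,45,0,0,-0.2,0,45,0,0,-0.2,0,45,0,0,-0.2,0,45,0,0,-0.2,0,45,0,0,-0.2,0,45,0,0,-0.2,0,45,0,0,-0.2,0,45,0,0,-0.2,0,45,0,0,-0.2,0,45,0,0,-0.2,0,45,0,0,-0.2,0,45,0,0,-0.2,0,45,0,0,-0.2,0,45,0,0,-0.2,0,45,0,0,-0.2,0,45,0,0,-0.2,0,45,0,0,-0.2,0,45,0,0,0,0,45,0,0,0,0]'|head -2; python3 d.py .55 .0817 .31
```

```text
clock: 22.45
position: [0.6217, -0.0931, 0.0953]
clock: 23.03
position: [0.6226, -0.0931, 0.0967]
units [ 0.03  -0.014  0.042]
t 23.03 pos [ 0.6226 -0.0931  0.0967] tilt [-0.0245  0.0145] F [0.02 0.83 0.36] w 53.6 q [-0.18  0.63  0.39  1.72 -0.31  0.87  1.6 ]
clock: 24.7
position: [0.6266, -0.0958, 0.2541]
units [ 3.242  3.624 -1.292]
t 24.7 pos [ 0.6266 -0.0958  0.2541] tilt [-0.0219  0.0142] F [ 0.95 -0.96 -0.33] w 53.3 q [-0.22  0.48  0.46  1.55 -0.23  1.19  1.53]
```

```bash
python3 -m jog '[45,0,0,-0.2,0,45,0,0,-0.2,0,45,0,0,-0.2,0,45,0,0,-0.2,0,45,0,0,-0.2,0,45,0,0,-0.1,0,45,0,0,0,0]'|head -2; python3 -m jog '[45,0.2,0.22,0,0,45,0.2,0.22,0,0,45,0.2,0.22,0,0,45,0.2,0.22,0,0,45,0.2,0.22,0,0,45,0.2,0.22,0,0,45,0.2,0.22,0,0,45,0.2,0.22,0,0,45,0.2,0.22,0,0,45,0.2,0.22,0,0,45,0.2,0.22,0,0,45,0.2,0.22,0,0,45,0.2,0.22,0,0,45,0.1,0.22,0,0,45,0.1,0.1,0,0,45,0,0,0,0,45,0,0,0,0]'|head -2; python3 d.py .55 .0817 .29
```

```text
clock: 25.28
position: [0.6274, -0.0965, 0.3022]
clock: 26.7
position: [0.5508, 0.0805, 0.3055]
units [0.017 0.019 0.388]
t 26.7 pos [0.5508 0.0805 0.3055] tilt [-0.0254  0.016 ] F [-0.19  0.02 -0.55] w 53.0 q [-0.54  0.3   0.42  1.67 -0.15  1.22  1.17]
```

```bash
python3 -m jog '[45,0,0,0.2,0,45,0,0,0.2,0,45,0,0,0.2,0,45,0,0,0.1,0,45,0,0,0,0,45,0,0,0,0]'|head -2; python3 d.py .55 .0817 .209; python3 ov.py ov2 .5485 .0817 .165 .022 .0967 .018 .027 .012 0.0013 -.0005
```

```text
clock: 27.2
position: [0.5503, 0.0777, 0.2732]
units [-0.01   0.084  1.607]
t 27.2 pos [0.5503 0.0777 0.2732] tilt [-0.0267  0.0141] F [ 0.23  0.1  -0.78] w 53.6 q [-0.53  0.33  0.41  1.72 -0.16  1.15  1.18]
```

View pics/ov2.png

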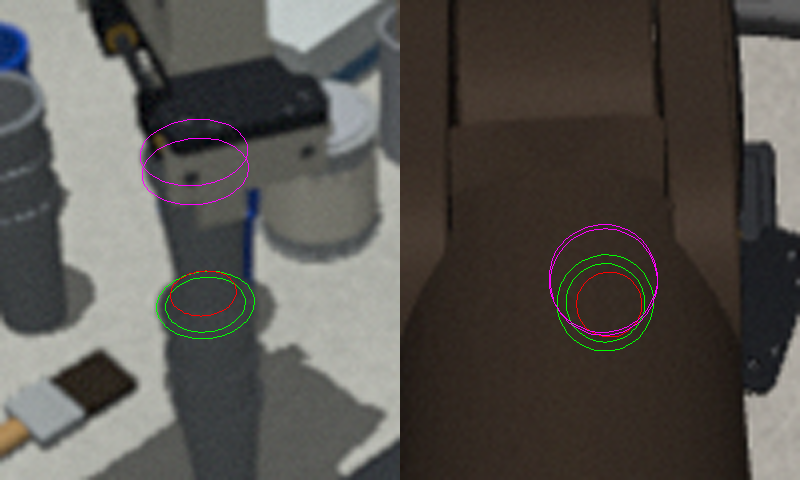

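Pot base (crop ~210,300) is just above the small stack's rim (205,305), a little off in y. I'll correct that and lower.

```bash
python3 -m jog '[45,0,0.06,0.05,0,45,0,0.02,0,0,45,0,0,0,0,45,0,0,0,0]'|head -2; python3 d.py .55 .0817 .209; python3 -m jog '[45,0,0,0.1,0,45,0,0,0.1,0,45,0,0,0.1,0,45,0,0,0.1,0,45,0,0,0.1,0,45,0,0,0,0,45,0,0,0,0]'|head -2; python3 d.py .55 .0817 .209
```

```text
clock: 27.63
position: [0.5521, 0.0814, 0.2724]
units [ 0.009 -0.02   1.586]
t 27.63 pos [0.5521 0.0814 0.2724] tilt [-0.0244  0.0148] F [-0.34 -0.13 -0.97] w 53.2 q [-0.54  0.33  0.41  1.72 -0.16  1.15  1.18]
clock: 28.22
position: [0.5514, 0.0818, 0.2501]
units [ 0.004 -0.021  1.027]
t 28.22 pos [0.5514 0.0818 0.2501] tilt [-0.0245  0.0148] F [ 0.6  -0.08 -1.11] w 53.5 q [-0.53  0.35  0.41  1.75 -0.17  1.1   1.19]
```

```bash
python3 -m jog '[45,0.03,0,0.12,0,45,0,0,0.12,0,45,0,0,0.12,0,45,0,0,0.12,0,45,0,0,0.12,0,45,0,0,0.12,0,45,0,0,0,0,45,0,0,0,0]'|head -2; python3 d.py .55 .0817 .209; python3 -m jog '[45,0,0,0.1,0,45,0,0,0.05,0,45,0,0,0,0,45,0,0,0,0]'|head -2; python3 d.py .55 .0817 .209
```

```text
clock: 28.88
position: [0.5492, 0.0826, 0.2178]
units [-0.031 -0.016  0.219]
t 28.88 pos [0.5492 0.0826 0.2178] tilt [-0.0251  0.0144] F [1.14 0.12 0.24] w 53.5 q [-0.53  0.38  0.4   1.8  -0.19  1.03  1.2 ]
clock: 29.22
position: [0.5494, 0.0825, 0.2115]
units [-0.023 -0.015  0.062]
t 29.22 pos [0.5494 0.0825 0.2115] tilt [-0.0244  0.0144] F [-0.05 -0.47  0.07] w 53.4 q [-0.52  0.38  0.39  1.8  -0.19  1.01  1.2 ]
```

```bash
python3 -m jog '[45,0,0,0.06,0,45,0,0,0,0]'|head -2; python3 d.py; python3 -m jog '[45,0,0,0.06,0]'|head -2; python3 d.py;  python3 -m jog '[45,0,0,0.06,0]'|head -2; python3 d.py
```

```text
clock: 29.38
position: [0.5495, 0.0825, 0.2092]
t 29.38 pos [0.5495 0.0825 0.2092] tilt [-0.0238  0.0144] F [-0.08 -0.15 -2.38] w 53.3 q [-0.52  0.39  0.39  1.81 -0.19  1.01  1.21]
clock: 29.47
position: [0.5498, 0.0824, 0.2073]
t 29.47 pos [0.5498 0.0824 0.2073] tilt [-0.0229  0.0145] F [-0.11 -0.51  4.09] w 53.5 q [-0.52  0.39  0.39  1.81 -0.19  1.    1.21]
clock: 29.55
position: [0.5501, 0.0823, 0.2052]
t 29.55 pos [0.5501 0.0823 0.2052] tilt [-0.022   0.0146] F [-0.73 -0.22  6.88] w 53.1 q [-0.52  0.39  0.39  1.81 -0.2   1.    1.21]
```

```bash
python3 -m jog '[45,0,0,0.06,0]'|head -2; python3 d.py; python3 -m jog '[45,0,0,0.03,0,45,0,0,0,0]'|head -2; python3 d.py
```

```text
clock: 29.63
position: [0.5505, 0.0822, 0.2033]
t 29.63 pos [0.5505 0.0822 0.2033] tilt [-0.0208  0.0147] F [-0.43 -1.1   9.76] w 53.2 q [-0.52  0.39  0.39  1.81 -0.2   0.99  1.21]
clock: 29.8
position: [0.5511, 0.0817, 0.2027]
t 29.8 pos [0.5511 0.0817 0.2027] tilt [-0.0191  0.0147] F [ 0.2  -1.27 -0.05] w 53.2 q [-0.52  0.39  0.39  1.81 -0.2   0.99  1.21]
```

```bash
python3 -m jog '[58,0,0,0,0,66,0,0,0,0,74,0,0,0,0,80,0,0,0,0,80,0,0,0,0]'|head -2; python3 d.py; python3 -m jog '[80,0,0,-0.15,0,80,0,0,-0.2,0,80,0,0,-0.3,0,80,0,0,-0.4,0,80,0,0,-0.5,0,80,0,0,-0.5,0,80,0,0,-0.2,0,80,-0.1,-0.5,0,0,80,-0.2,-0.7,0,0,80,-0.2,-0.7,0,0,80,-0.2,-0.7,0,0,80,-0.2,-0.7,0,0,80,-0.2,-0.7,0,0,80,-0.2,-0.7,0,0,80,-0.2,-0.7,0,0,80,-0.2,-0.4,0,0,80,0,0,0,0,80,0,0,0,0]'|head -2
cat > chk.py <<'E'
from h import *
F={}
for n in("side","top"):
    im=get_image(n)[:,:,::-1]; cv2.imwrite(f"pics/{n}9.png",im); g=cv2.GaussianBlur(cv2.cvtColor(im,cv2.COLOR_BGR2GRAY),(0,0),.6)
    for k,c,H,ro,ri in(("L",(.54,.30),.185,.033,.028),("S",(.5495,.0817),.200,.027,.022)):
        for dh in(-6,-4,-2,0,2,4,6): F[n,k,dh]=np.array(fit(n,g,c,H+dh/1e3,ro,ri,.01))
for k in"LS":
    for dh in(-6,-4,-2,0,2,4,6): print(k,dh,"side-top mm",((F["side",k,dh]-F["top",k,dh])[1:]*1e3).round(1),F["side",k,dh].round(4),F["top",k,dh].round(4))
im=cv2.imread("pics/side9.png"); cv2.imwrite("pics/fin.png",cv2.resize(im[120:320,190:410],None,fx=3,fy=3,interpolation=cv2.INTER_CUBIC))
E
python3 chk.py
```

```text
clock: 30.22
position: [0.5509, 0.0822, 0.202]
t 30.22 pos [0.5509 0.0822 0.202 ] tilt [-0.0196  0.0153] F [0.04 0.11 0.76] w 78.2 q [-0.52  0.39  0.39  1.82 -0.2   0.99  1.21]
clock: 31.72
position: [0.5453, -0.1693, 0.2984]
L -6 side-top mm [4.  4.5] [42.6667  0.545   0.307 ] [88.4167  0.541   0.3025]
L -4 side-top mm [3. 2.] [43.0417  0.5435  0.304 ] [88.9167  0.5405  0.302 ]
L -2 side-top mm [2. 0.] [43.4444  0.5425  0.3015] [89.5     0.5405  0.3015]
L 0 side-top mm [ 1. -2.] [43.5278  0.5415  0.299 ] [90.0972  0.5405  0.301 ]
L 2 side-top mm [ 0.5 -4. ] [43.8611  0.5405  0.2965] [90.625   0.54    0.3005]
L 4 side-top mm [-0.5 -6.5] [43.9583  0.5395  0.2935] [90.9861  0.54    0.3   ]
L 6 side-top mm [-1.  -8.5] [44.0417  0.5385  0.291 ] [91.1389  0.5395  0.2995]
S -6 side-top mm [6.  6.5] [60.6111  0.5545  0.0887] [71.5972  0.5485  0.0822]
S -4 side-top mm [5.  4.5] [61.3056  0.553   0.0867] [72.125   0.548   0.0822]
S -2 side-top mm [3.5 3. ] [61.875   0.5515  0.0852] [72.6806  0.548   0.0822]
S 0 side-top mm [3.  1.5] [62.5139  0.5505  0.0832] [73.125   0.5475  0.0817]
S 2 side-top mm [ 2.  -0.5] [63.2778  0.5495  0.0812] [73.8472  0.5475  0.0817]
S 4 side-top mm [ 0.5 -2.5] [63.6389  0.548   0.0792] [74.1528  0.5475  0.0817]
S 6 side-top mm [ 0.  -4.5] [64.1944  0.547   0.0772] [74.8056  0.547   0.0817]
```

View pics/fin.png

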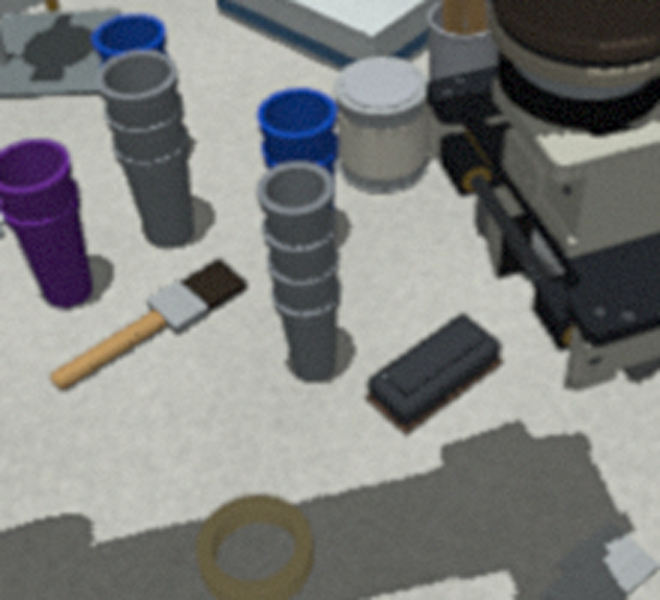

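Both stacks stand upright. The large one shows its new rim evenly spaced at crop (140,75), the small one at (296,185). The large rim reads about 3 mm off the original axis, so I'll check whether the whole stack moved or only the pot.

```bash
python3 - <<'E'
from h import *
a,b=[cv2.cvtColor(cv2.imread(f"pics/side{i}.png"),cv2.COLOR_BGR2GRAY) for i in(0,9)]
def sh(x,y,w,h):
    t=a[y:y+h,x:x+w]; f=4
    r=cv2.matchTemplate(cv2.resize(b[y-6:y+h+6,x-6:x+w+6],None,fx=f,fy=f,interpolation=3),cv2.resize(t,None,fx=f,fy=f,interpolation=3),cv2.TM_CCOEFF_NORMED)
    _,m,_,l=cv2.minMaxLoc(r); return ((l[0]/f-6),(l[1]/f-6),round(m,3))
print("LS foot",sh(225,190,40,20),"LS lower rim",sh(225,162,36,20),"SS foot",sh(280,230,32,25),"SS lower rims",sh(275,203,34,22))
for k,p in(("L",(.54,.2986)),("S",(.549,.0817))): 
    for z in(0,.12): print(k,z,"px per mm x,y",((proj("side",[p[0]+.001,p[1],z])-proj("side",[*p,z]))[0]).round(2),((proj("side",[p[0],p[1]+.001,z])-proj("side",[*p,z]))[0]).round(2))
E
python3 d.py
```

```text
LS foot (0.0, -1.0, 0.978) LS lower rim (0.0, -1.0, 0.981) SS foot (0.0, 0.0, 0.992) SS lower rims (0.0, 0.0, 0.997)
L 0 px per mm x,y [ 0.3  -0.16] [-0.18 -0.19]
L 0.12 px per mm x,y [ 0.33 -0.16] [-0.19 -0.18]
S 0 px per mm x,y [ 0.32 -0.2 ] [-0.24 -0.24]
S 0.12 px per mm x,y [ 0.35 -0.2 ] [-0.26 -0.24]
t 31.82 pos [ 0.5455 -0.1681  0.2984] tilt [-0.0145  0.0166] F [ 0.25  0.25 -0.72] w 79.8 q [-0.16  0.34  0.51  1.66 -0.19  1.21  1.66]
```

The large stack's foot and lower rim moved together by 1 px (2–3 mm), so the whole stack slid without tilting and the pot is coaxial with it. Handing in.

```bash
python3 -c "
from cell import *
print(sign_off())"
```

```text
the job is handed in; nothing more can be done
None
```

Both pots are in the stacks of their own size. I handed the job in at about 32 s with the gripper open and clear; `sign_off()` gave no verdict.

| | Force when pressing stopped | Rim above the rim below (tool reading) | Rim above the rim below (cameras) | Centring |
|---|---|---|---|---|
| Large pot | peak 14.7 N, above the nominal 8 N | about 33 mm | about 33 mm | pot and stack moved together |
| Small pot | about 10 N | about 36 mm | about 37 mm | within about 1 mm of the stack's axis |

- **Checks that were off:** The large stack slid 2–3 mm as a whole while I was pressing the pot in. Its foot and lower rim moved by the same amount in the picture, so it did not tilt.
- **Handling slips:** My first approach to the large pot overshot by about 16 mm and may have nudged the pot before I gripped it. The tool also picked up a tilt of about 0.06 rad while carrying it, which I reduced to about 0.02 before lowering.
- **Other things on the bench:** I saw none of them disturbed in the pictures, but I did not measure each one.

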